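Make up two survey instrument accessory kits

TASK

Make up the two accessory kits. The oblong grey tray gets the long battery in its narrow bay and the round prism in its wide bay; the square plywood tray gets the short battery in its narrow bay and the adapter plate in its wide bay. The plate is held in its storage frame: turn both brass buttons right round to lie along the plate's edge, lift the plate out by its grip block, and leave the buttons turned aside; every part must end standing the way up it started, flat on the floor of its bay.

Things in the scene. Friction and masses are not known exactly. Their poses are not given: they have to be found in the camera images.
- frame: Dark steel storage frame fixed to the bench, 176 (x) by 124 (y) mm, rim top 16 mm high. Origin: centre of its underside; z up. In its middle a 94 x 74 mm recess, floor 6 mm above the bench, holds the adapter plate (plate's x along the frame's x). Two brass turn buttons on its rim pivot about vertical pins at frame x = -59 mm (near) and +59 mm (far), y = 0.
- near_button (a joint): Angle (rad) of the brass bar on the frame's -x rim: 48 long, 8 wide, pivot at its middle, 16.5 to 32.5 mm above the bench. 0 = along the frame's x, 10 mm of it over the plate; + = anticlockwise from above. Turns to 1.6 or -1.6 (along the plate's edge); clears the plate only beyond about 1.15 either way. Starts within 0.35 of 0. Friction 0.04 N m; stays where left.
- far_button (a joint): The same for the equal button on the frame's +x rim (same zero, sense, size and range).
- plate: Aluminium adapter plate, 90 (x) by 70 (y) by 8 mm thick, with a grip block 40 (x) by 18 (y) mm standing on its middle, 24 mm tall, top 32 mm above the plate's underside. Origin: centre of the underside. About 250 g. Lies in the frame's recess under the two turn buttons.
- long_battery: The long one of two black battery packs: 92 (x) by 36 (y) by 40 mm high. Origin: centre of its underside. About 300 g, standing on the bench.
- short_battery: The short black battery pack: 56 (x) by 36 (y) by 40 mm high. Origin: centre of its underside. About 180 g, standing on the bench.
- prism: Reflector prism in a round grey housing, diameter 56 mm, 44 mm high, with a greenish glass face marked by a cross on top. Origin: centre of its underside. About 200 g, standing on the bench.
- oblong_tray: Oblong grey tray fixed to the bench, 124 (x) by 200 (y) mm outside, 20 mm high; walls, divider and floor 4 mm thick. Origin: centre of its underside. A divider along x at y = -24 mm makes two bays, each 116 mm long in x: the narrow bay from y = -96 to -26 mm (centre y = -61), the wide bay from y = -22 to +96 mm (centre y = +37).
- square_tray: Square plywood tray fixed to the bench, 176 by 176 mm outside, 20 mm high; walls, divider and floor 4 mm thick. Origin: centre of its underside. A divider along x at y = -18 mm makes two bays, each 168 mm long in x: the narrow bay from y = -84 to -20 mm (centre y = -52), the wide bay from y = -16 to +84 mm (centre y = +34).
Mind the look-alikes: they are no part of the job. What is shaped like the short_battery but purple is not meant. Several things look just like the square_tray: the one meant starts farthest to the robot's left.

How it is judged:
By the outcome, as a careful person would: the job done as asked, in the order asked, and still so for the second after the job is handed in, with the robot touching nothing.
It also fails if it takes over 120 s, if anything falls off the work surface, if the arm or the gripper's body presses on something with over 40 N, if the wrist force passes 120 N, or if a joint passes its speed limit or range.

ROBOT

A 7-joint arm with a two-finger parallel gripper is mounted at the origin on the work surface. World frame = base frame: x ahead of the robot, y to its left, z up, the work surface at z = 0. Lengths are in m, angles in rad, forces in N, time in s.
With the tool pointing down it reaches from about 0.425 to 0.875 m from the base axis. Payload 4.7 kg.
Tool frame: the origin (TCP) lies at the very end of the fingers, on their centre line; the grasp point (between the pads) lies behind it (ctrl.tcp_to_grasp is the z of the grasp point in the tool frame, in m); z points along the fingers, y is the line along which they close (so a half turn about z gives the same grasp; the last joint's range is limited). The gripper opens to 87 mm and grips with 3 to 60 N. Pads are 19 mm wide; open, the fingers measure 117 mm over their backs; the gripper's body (75 mm by 190 mm) begins 51 mm behind the grasp point.
Start: joints at [1.209, 0.321, -0.07, 1.45, 0.023, 1.371, -0.057], TCP at [0.239, -0.605, 0.223] pointing down, gripper open.
Joint ranges: [-2.86, 2.86], [-0.3, 2.09], [-1.38, 1.24], [0.06, 2.45], [-1.56, 4.7], [0.09, 2.05], [-2.69, 2.69]. Speed limits (rad/s): [2.57, 2.57, 3.14, 3.14, 3.14, 3.14, 3.14].

INTERFACE

Orientations are given as a rotation vector (axis times angle).
In Python, from bench import ctrl gives the robot as it stands.
- The arm moves only by the tool step_arm, never from a script. Its argument "targets" is a list of rows, each a list of 7 numbers: the shift along the world's x, y, z in cm, then the turn, a rotation vector about the world's x, y, z in degrees, then the opening, from 0 (shut) to 1 (fully open). A call has exactly 5 rows; each row shifts and turns the commanded pose from where the row before left it; what a row does not reach is not made up. A row lasts 1/12 s, in which the tool goes at most 41.7 mm and 7.16 degrees, less where a joint would pass 70% of its speed; a pose out of reach is approached as far as the arm can. A call with a gripper value outside its range is refused whole. The fingers move at their own pace and stop on an object; "force" is the grip in N (left out, the last holds). Time passes only in rows, so rows that do not move let the fingers close, or fill a call up. It gives the time, the measured TCP pose, the force, the opening and the grip force at its end, in the units of the state.
- ctrl.get_state(): the state, without advancing time (a new reading comes with each control period).
- ctrl.get_image(name): name is "side" or "top"; returns (picture, depth): 420x560x3 uint8, red, green, blue; 420x560 float32, m along the optical axis (not along the pixel's ray), 0 where there is no reading.
- ctrl.camera_params(name): a dict with "intrinsics" (3x3 intrinsics, pixels), "rvec" (rotation vector, rad) and "tvec" (3), from world to camera coordinates, as OpenCV has them. Camera axes: x right, y down, z forward; pixel columns grow to the right and rows downward; lengths in m; the calibration is good to about 2 mm. A picture is of the moment at which its call begins. camera_params takes no time and is no camera call.
- ctrl.close_job(): hands the job in; it is judged then, once.
The state is a dict: "time": time; "joint_positions": joint angles; "qd": joint speeds; "joint_torque": joint torques, N m; "position": TCP position; "tool_rot": TCP orientation; "ft_force": force on the tool from outside, world axes, zero at the start; "torque": the same for the moment, N m; "grip_width": opening from 0.0 (shut) to 1.0 (fully open); "grip_force": force on a finger pad.
Only numpy, scipy, OpenCV 4.12 (cv2) and the standard library are available. Lean on these libraries where they do the work, as an engineer would, in place of code of your own. Each camera call takes 0.05 s, during which the arm holds its last target. There are 200 camera calls.

## Working session

There is one attempt and no reset: what is moved stays moved. The work goes in short steps, Python scripts to look and compute and a tool call to move; the robot and the scene stay as the last step left them, time stands still between calls to the robot, and variables do not carry over. Pictures are saved under pics/ and viewed, at most 14 in all, crops included, and the job is handed in when it is done.

Besides the shell and the picture viewer there is one more tool, called after "Emit:" as name(argument=value, ...) on one line, values as JSON. step_arm: Moves the arm, as the interface text tells. Its arguments: {"type":"object","properties":{"targets":{"type":"array"},"force":{"type":"number"}},"required":["targets"]}

```bash
ls; mkdir -p pics
python3 - <<'E'
from bench import ctrl
import cv2,numpy as np
for n in("top","side"):
    im,d=ctrl.get_image(n); cv2.imwrite(f"pics/{n}0.png",im[:,:,::-1]); np.savez(f"{n}0.npz",im=im,d=d)
    p=ctrl.camera_params(n);print(n,p)
print(ctrl.get_state(),ctrl.tcp_to_grasp)
E
```

```text
pics
top {'intrinsics': array([[459.16063666,   0.        , 273.03221273],
       [  0.        , 459.16063666, 210.83674974],
       [  0.        ,   0.        ,   1.        ]]), 'rvec': array([ 2.18057321, -2.18694629,  0.11308572]), 'tvec': array([-0.03272879,  0.44125481,  1.21039635])}
side {'intrinsics': array([[495.69730464,   0.        , 281.54842378],
       [  0.        , 495.69730464, 206.97596999],
       [  0.        ,   0.        ,   1.        ]]), 'rvec': array([ 0.67791076, -2.43900194,  1.41254243]), 'tvec': array([0.38032591, 0.17444154, 1.27792784])}
{'time': 0.1, 'joint_positions': array([ 1.20908633,  0.32173746, -0.07006791,  1.4515488 ,  0.02260983,
        1.37079325, -0.05690165]), 'qd': array([-0.00059255, -0.00152853, -0.00045977, -0.00391384, -0.0001838 ,
       -0.00038731,  0.00143808]), 'joint_torque': array([ 1.03147729e-04, -4.92572379e+01, -4.05478142e-01, -3.13398743e+01,
       -6.39546057e-02,  3.95421311e-02,  4.93303412e-05]), 'position': array([ 0.23832862, -0.60420296,  0.22158027]), 'tool_rot': array([-3.08467184e+00, -5.86564231e-01,  6.64032761e-04]), 'ft_force': array([ 0.11721572, -0.25887441, -0.50777141]), 'torque': array([-0.03371669,  0.01421108,  0.04206558]), 'grip_force': 0.0, 'grip_width': 1.002737528404901} -0.0187
```

View pics/top0.png

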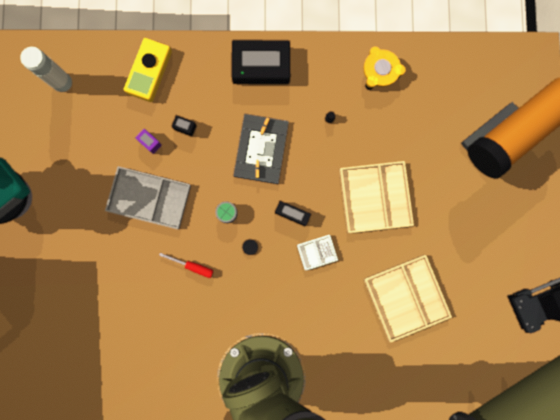

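View pics/side0.png

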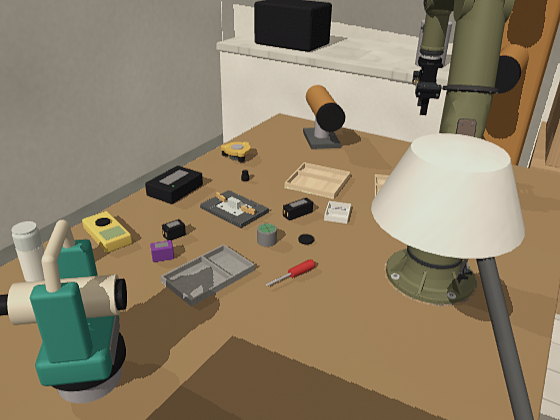

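The top view shows the frame with the plate at (263,148). The long battery is at (293,213), the short battery at (184,125) and the prism at (226,212). The oblong tray is at (150,197).

- **Short battery look-alike:** the purple pack at (148,141), so I choose the black pack at (184,125).
- **Square tray look-alike:** the plywood tray at (408,298), so I choose the one further left at (377,197).
- **Prism look-alikes:** the black puck at (250,247) and the knob at (330,117), so I choose the round part with the green face.

```bash
cat > h.py <<'E'
import cv2,numpy as np
from bench import ctrl
P={n:ctrl.camera_params(n) for n in("top","side")}
def cloud(n,d):
    p=P[n];K=p["intrinsics"];R,_=cv2.Rodrigues(p["rvec"])
    v,u=np.mgrid[:d.shape[0],:d.shape[1]]
    c=np.stack([(u-K[0,2])/K[0,0]*d,(v-K[1,2])/K[1,1]*d,d],-1)
    w=(c-p["tvec"])@R; w[d<=0]=np.nan; return w
def proj(n,X):
    p=P[n];return cv2.projectPoints(np.float64(X).reshape(-1,3),p["rvec"],p["tvec"],p["intrinsics"],None)[0][:,0]
def rect(pts):
    (c,s,a)=cv2.minAreaRect(np.float32(pts[:,:2]*1000))
    if s[0]<s[1]: s=s[::-1];a+=90
    return np.round(c,1),np.round(s,1),round((a+90)%180-90,1)
def look(n,name=None):
    im,d=ctrl.get_image(n)
    if name: cv2.imwrite("pics/"+name,im[:,:,::-1])
    return im,cloud(n,d)
E
python3 - <<'E'
from h import *
T=np.load("top0.npz");S=np.load("side0.npz");wt=cloud("top",T["d"]);ws=cloud("side",S["d"])
print("bench z",np.nanmedian(wt[230:300,250:300,2]),np.nanmedian(ws[290:320,330:360,2]))
B=dict(frame=(230,108,295,188),long=(272,198,314,228),short=(170,113,199,138),prism=(212,198,240,226),obl=(103,162,195,232),sq=(335,156,420,238))
for k,(a,b,c,d) in B.items():
    w=wt[b:d,a:c].reshape(-1,3);w=w[w[:,2]>0.004]
    lo,hi=w[:,:2].min(0)-.01,w[:,:2].max(0)+.01
    s=ws.reshape(-1,3);s=s[(s[:,2]>.004)&np.all((s[:,:2]>lo)&(s[:,:2]<hi),1)]
    for nm,q in(("top",w),("side",s)):
        z=np.percentile(q[:,2],[50,85,95,99])*1000
        print(k,nm,len(q),"z",z.round(1),"all",*rect(q))
        zt={'frame':.011,'long':.036,'short':.036,'prism':.04,'obl':.016,'sq':.016}[k]
        t=q[(q[:,2]>zt)&(q[:,2]<zt+.012)]
        if len(t)>5:print("   toplevel",len(t),*rect(t))
im=T["im"]
A=cv2.resize(im[105:235,100:240],None,fx=4,fy=4,interpolation=2)
C=cv2.resize(im[108:190,228:300],None,fx=6.3,fy=6.34,interpolation=2)[:520]
D=np.zeros((600,800,3),np.uint8)
D[:300,:400]=cv2.resize(im[105:180,125:225],(400,300),interpolation=2)
D[300:,:400]=cv2.resize(im[155:245,340:460],(400,300),interpolation=2)
D[:,400:]=cv2.resize(im[105:195,233:293],(400,600),interpolation=2)
cv2.imwrite("pics/crop1.png",D[:,:,::-1])
E
```

```text
bench z 0.00018675328327301448 0.00010113172975335883
frame top 3023 z [15.6 19.  32.6 39.3] all [617.9  -4.6] [220.8 175.9] 0.1
   toplevel 2514 [614.2  -2.2] [176.9 124.2] -9.8
frame side 1399 z [16.3 21.5 33.4 39.1] all [613.6  -5.6] [232.8 179.6] -2.2
   toplevel 1053 [6.114e+02 5.000e-01] [181.8 130.4] -9.7
long top 546 z [39.6 42.2 43.7 46.2] all [438.  -87.1] [111.3  79.1] 89.8
   toplevel 451 [435.5 -86.2] [91.  35.8] 66.6
long side 480 z [31.1 40.8 42.6 43.8] all [413.8 -81.5] [129.3  77.4] 63.9
   toplevel 199 [432.8 -81.6] [97.  42.5] 64.4
short top 359 z [39.  41.9 43.8 45.4] all [679.7 209.7] [70.8 65.5] 84.9
   toplevel 262 [674.3 205.9] [56.4 36.5] 69.3
short side 374 z [31.9 41.2 42.7 43.7] all [671.9 212.5] [86.2 39.8] 69.4
   toplevel 157 [671.4 210.9] [57.3 38.2] 71.7
prism top 397 z [43.9 46.2 47.9 49.6] all [439.7  96.9] [73.3 72.2] 83.8
   toplevel 337 [439.1  89.7] [53.2 52.7] -0.0
prism side 407 z [37.3 45.2 46.5 48.1] all [438.1  92.4] [78.4 55.6] -38.6
   toplevel 187 [435.4  93.4] [54.8 54.2] 68.6
obl top 2211 z [ 6.3 18.5 21.6 24.1] all [482.7 302.3] [247.1 188.5] 90.0
   toplevel 460 [479.7 300.9] [201.3 123.7] 75.8
obl side 2253 z [ 7.8 19.  21.  22.7] all [486.5 302.6] [268.9 196.3] 89.1
   toplevel 564 [476. 303.] [204.5 129.7] 75.6
sq top 2712 z [ 6.4 18.3 21.4 23.8] all [ 482.1 -316.7] [229.  222.7] 89.8
   toplevel 524 [ 480.7 -313.8] [177.2 176.2] -83.7
sq side 1265 z [ 9.3 19.  21.4 23.8] all [ 484.2 -314.6] [246.7 235.2] -88.2
   toplevel 331 [ 479.  -312.8] [192.  179.3] -84.0
```

View pics/crop1.png

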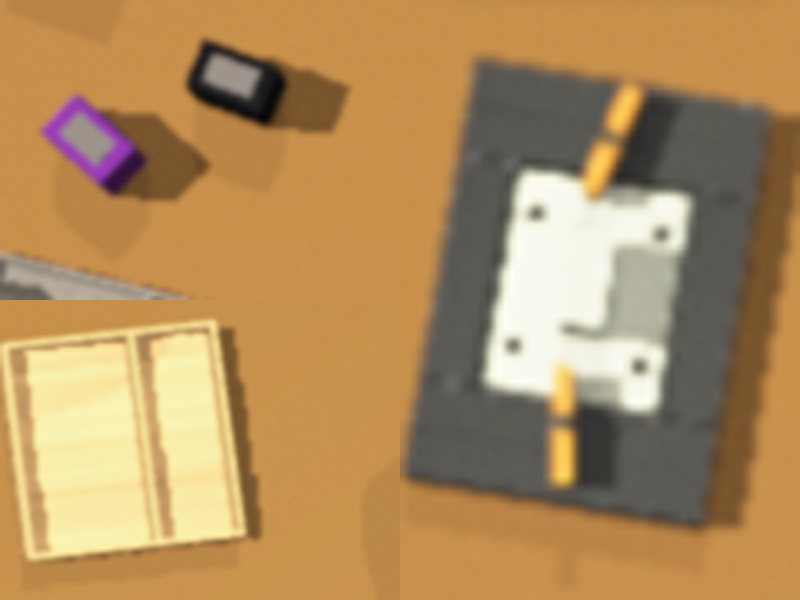

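The crop confirms the choices: the short pack is black (not purple), and the plywood tray's narrow bay is on its right. The frame's buttons are slightly tilted, with the far one at about (262,126) in the top view and the near one at about (257,168). Next I fit the buttons and look for overhead obstacles.

```bash
cat >> h.py <<'E'
def cl(s=None):
    s=s or ctrl.get_state();R,_=cv2.Rodrigues(np.float64(s["tool_rot"]));return s,np.degrees(np.arctan2(R[1,1],R[0,1])),np.degrees(np.arccos(min(1,-R[2,2])))
def go(x,y,z,c=None):
    s,a,t=cl();d=(np.array([x,y,z])-s["position"]*1000)/10
    print("pos",(s["position"]*1000).round(1),"yaw %.1f tilt %.2f"%(a,t),"move cm",d.round(2),"" if c is None else "turn %.1f"%((c-a+180)%360-180),"t %.1f"%s["time"],"q7 %.2f"%s["joint_positions"][6])
E
python3 - <<'E'
from h import *
T=np.load("top0.npz");S=np.load("side0.npz")
wt=cloud("top",T["d"]);ws=cloud("side",S["d"])
u=np.array([.9856,-.169]);v=np.array([.169,.9856]);c=np.array([.613,-.001])
for n,w,im in(("top",wt,T["im"]),("side",ws,S["im"])):
    hsv=cv2.cvtColor(im,cv2.COLOR_RGB2HSV)
    f=w.reshape(-1,3);r=f[:,:2]-c;a=r@u;b=r@v
    col=hsv.reshape(-1,3)
    inb=(abs(a)<.1)&(abs(b)<.06)&(f[:,2]>.022)
    br=inb&(col[:,0]<30)&(col[:,1]>100)
    for nm,m in(("near",br&(a<-.02)),("far",br&(a>.02))):
        q=f[m];pc=q[:,:2]-q[:,:2].mean(0);e=np.linalg.svd(pc)[2][0]
        print(n,nm,m.sum(),"mean",(q.mean(0)*1000).round(1),"ang",np.degrees(np.arctan2(e[1],e[0])).round(1),rect(q))
    g=f[inb&(abs(a)<.03)&(abs(b)<.025)&(f[:,2]>.032)];print("block",rect(g),np.median(g[:,2]))
    big=f[(f[:,2]>.1)&(f[:,0]>.1)&(abs(f[:,1])<.5)];print(n,"tall",len(big),big.min(0) if len(big) else"",big.max(0) if len(big) else "")
go(434,-84,150,-24)
print("lamp",np.nanmedian(ws[160:230,400:520].reshape(-1,3),0))
E
```

```text
top near 45 mean [552.8   8.5  32.3] ang 179.1 (array([554.3,   8.6]), array([45.5,  5.5]), 0.0)
top far 58 mean [671.2 -12.4  32.1] ang 158.1 (array([671.9, -12.2]), array([46.6,  8.1]), -22.9)
block (array([613.8,  -2.2]), array([40.7, 17.7]), -9.2) 0.03795281933652634
top tall 3387 [ 0.1145527  -0.41059222  0.61221846] [ 0.19233384 -0.25014086  0.68943399]
side near 50 mean [550.7  12.4  28.7] ang 179.4 (array([554.,  13.]), array([47.8, 10.3]), -0.4)
side far 44 mean [666.5  -6.2  29.8] ang 159.2 (array([667.5,  -7.1]), array([51.6, 11.6]), -17.1)
block (array([6.164e+02, 1.000e-01]), array([52.4, 21.9]), -9.7) 0.037574582826402234
side tall 4399 [ 0.1398589  -0.49997477  0.10001715] [ 2.03534373 -0.17725943  0.6123899 ]
pos [ 238.3 -604.2  221.6] yaw -68.5 tilt 0.10 move cm [19.57 52.02 -7.16] turn 44.5 t 0.1 q7 -0.06
lamp [-0.1146426   0.66480418  0.5744911 ]
```

Emit:
step_arm(targets=[[2.1, 2, 0, 0, 0, 4.5, 1], [2.1, 2, 0, 0, 0, 4.5, 1], [2.1, 2, 0, 0, 0, 4.5, 1], [2.1, 2, 0, 0, 0, 4.5, 1], [2.1, 2, 0, 0, 0, 4.5, 1]], force=25)

```text
time: 0.52
position: [0.3442, -0.5034, 0.2221]
tool_rot: [-2.91, -1.183, 0.0]
ft_force: [1.4, 0.5, 0.0]
grip_width: 1.0
grip_force: 0.0
```

Emit:
step_arm(targets=[[2.1, 2, 0, 0, 0, 4.5, 1], [2.1, 2, 0, 0, 0, 4.5, 1], [2.1, 2, 0, 0, 0, 4.5, 1], [2.1, 2, 0, 0, 0, 4.5, 1], [2.1, 2, 0, 0, 0, 4.5, 1]])

```text
time: 0.93
position: [0.4491, -0.4034, 0.2221]
tool_rot: [-2.623, -1.728, 0.0]
ft_force: [0.4, 0.8, -1.4]
grip_width: 0.998
grip_force: 0.0
```

Emit:
step_arm(targets=[[-0.1, 3.2, -1, 0, 0, 0, 1], [-0.1, 3.2, -1, 0, 0, 0, 1], [-0.1, 3.2, -1, 0, 0, 0, 1], [-0.1, 3.2, -1, 0, 0, 0, 1], [-0.1, 3.2, -1, 0, 0, 0, 1]])

```text
time: 1.35
position: [0.443, -0.243, 0.1717]
tool_rot: [-2.627, -1.723, 0.001]
ft_force: [0.4, -0.4, 0.6]
grip_width: 0.996
grip_force: 0.0
```

Emit:
step_arm(targets=[[-0.1, 3.2, -1, 0, 0, 0, 1], [-0.1, 3.2, -1, 0, 0, 0, 1], [-0.1, 3.2, -1, 0, 0, 0, 1], [-0.1, 3.2, -1, 0, 0, 0, 1], [-0.1, 3.2, -1, 0, 0, 0, 1]])

```text
time: 1.77
position: [0.4379, -0.0832, 0.1219]
tool_rot: [2.627, 1.723, -0.001]
ft_force: [0.9, -0.1, -0.7]
grip_width: 0.997
grip_force: 0.0
```

Emit:
step_arm(targets=[[0, 0, 0, 0, 0, 0, 1], [0, 0, 0, 0, 0, 0, 1], [0, 0, 0, 0, 0, 0, 1], [0, 0, 0, 0, 0, 0, 1], [0, 0, 0, 0, 0, 0, 1]])

```text
time: 2.18
position: [0.4387, -0.0859, 0.1228]
tool_rot: [2.628, 1.72, 0.0]
ft_force: [0.3, 1.1, -0.3]
grip_width: 0.998
grip_force: 0.0
```

Run:
```python
from h import *
go(434,-84,20,-24.3)
look("top","t1.png");look("side","s1.png")
im=[cv2.imread("pics/t1.png")[150:270,220:380],cv2.imread("pics/s1.png")[130:250,220:380]]
cv2.imwrite("pics/c1.png",cv2.resize(np.hstack(im),None,fx=2.5,fy=2.5))
```

```text
pos [438.7 -85.9 122.8] yaw -23.6 tilt 0.03 move cm [ -0.47   0.19 -10.28] turn -0.7 t 2.2 q7 -0.26
```

View pics/c1.png

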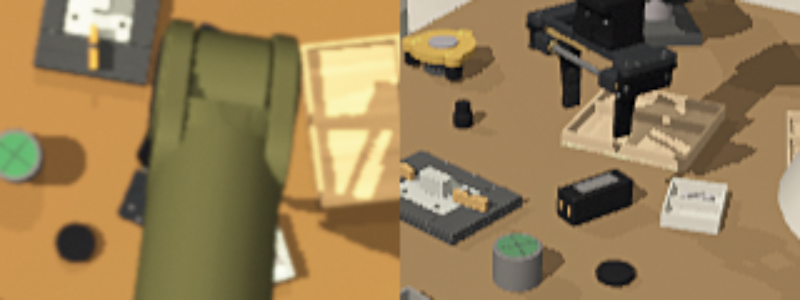

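The side crop shows the gripper above the long battery, with fingertips at about (288,172) and (308,188) in the side image. I check the side calibration against them.

Run:
```python
from h import *
s,a,t=cl();k=np.array([np.cos(np.radians(a)),np.sin(np.radians(a)),0]);p=s["position"]
print(proj("side",[p-.05*k,p+.05*k,p]))
w=cloud("side",ctrl.get_image("side")[1]).reshape(-1,3)
r=w-p;al=r@k;pe=r@np.array([-k[1],k[0],0])
m=(w[:,2]>p[2]-.008)&(w[:,2]<p[2]+.02)&(abs(al)<.075)&(abs(pe)<.03)
for sg in(1,-1):
    q=m&(al*sg>0);print(q.sum(),"al",np.percentile(al[q],[3,50,97]).round(4),"pe",np.percentile(pe[q],[3,50,97]).round(4),"zmin",w[q,2].min(),np.percentile(w[q,2],3))
```

```text
[[308.25134892 184.22061215]
 [287.58832756 171.48500919]
 [297.67637114 177.70275032]]
40 al [0.042  0.0455 0.0519] pe [-0.0099  0.0031  0.0119] zmin 0.12275798938823007 0.12355162811037161
42 al [-0.0555 -0.0507 -0.0454] pe [-0.0125  0.0022  0.0112] zmin 0.12220808656234329 0.12270713285245217
```

Emit:
step_arm(targets=[[-0.1, 0, -1.5, 0, 0, 0, 1], [-0.1, 0, -1.5, 0, 0, 0, 1], [-0.1, 0, -1.5, 0, 0, 0, 1], [0, 0, -1.5, 0, 0, 0, 1], [0, 0, 0, 0, 0, 0, 1]])

```text
time: 2.75
position: [0.4333, -0.0846, 0.0602]
tool_rot: [-2.624, -1.72, 0.005]
ft_force: [-0.8, 0.6, -0.7]
grip_width: 1.002
grip_force: 0.0
```

Emit:
step_arm(targets=[[0, 0, -1, 0, 0, 0, 1], [0, 0, -1, 0, 0, 0, 1], [0, 0, -1, 0, 0, 0, 1], [0, 0, -1, 0, 0, 0, 1], [0, 0, 0, 0, 0, 0, 0.7]])

```text
time: 3.17
position: [0.434, -0.0843, 0.0206]
tool_rot: [-2.624, -1.722, 0.003]
ft_force: [-0.5, -0.1, -0.2]
grip_width: 0.974
grip_force: 0.0
```

Emit:
step_arm(targets=[[0, 0, 0, 0, 0, 0, 0.5], [0, 0, 0, 0, 0, 0, 0.4], [0, 0, 0, 0, 0, 0, 0.3], [0, 0, 0, 0, 0, 0, 0.3], [0, 0, 0, 0, 0, 0, 0.3]])

```text
time: 3.58
position: [0.4359, -0.0848, 0.023]
tool_rot: [2.626, 1.723, 0.001]
ft_force: [0.4, 1.0, 0.2]
grip_width: 0.63
grip_force: 0.0
```

Emit:
step_arm(targets=[[0, 0, 0, 0, 0, 0, 0.3], [0, 0, 0, 0, 0, 0, 0.3], [0, 0, 0, 0, 0, 0, 0.3], [0, 0, 0, 0, 0, 0, 0.3], [0, 0, 0, 0, 0, 0, 0.3]])

```text
time: 4.0
position: [0.4347, -0.0844, 0.0226]
tool_rot: [-2.626, -1.723, 0.002]
ft_force: [-3.7, 1.1, 5.1]
grip_width: 0.409
grip_force: 25.0
```

Emit:
step_arm(targets=[[0, 0, 1, 0, 0, 0, 0.3], [0, 0, 2, 0, 0, 0, 0.3], [0, 0, 2, 0, 0, 0, 0.3], [0, 0, 2, 0, 0, 0, 0.3], [0, 0, 1, 0, 0, 0, 0.3]])

```text
time: 4.42
position: [0.437, -0.085, 0.1049]
tool_rot: [2.624, 1.722, 0.004]
ft_force: [-0.0, -0.4, -2.9]
grip_width: 0.413
grip_force: 25.0
```

Emit:
step_arm(targets=[[0.2, 2.2, 0, 0, 0, 6.6, 0.3], [0.2, 2.2, 0, 0, 0, 6.6, 0.3], [0.2, 2.2, 0, 0, 0, 6.6, 0.3], [0.2, 2.2, 0, 0, 0, 6.6, 0.3], [0.2, 2.2, 0, 0, 0, 6.6, 0.3]])

```text
time: 4.83
position: [0.4454, 0.0262, 0.1024]
tool_rot: [2.022, 2.404, 0.0]
ft_force: [0.5, 0.4, -3.6]
grip_width: 0.412
grip_force: 25.0
```

Emit:
step_arm(targets=[[0.2, 2.2, 0, 0, 0, 6.6, 0.3], [0.2, 2.2, 0, 0, 0, 6.6, 0.3], [0.2, 2.2, 0, 0, 0, 6.6, 0.3], [0.2, 2.2, 0, 0, 0, 6.6, 0.3], [0.2, 2.2, 0, 0, 0, 6.6, 0.3]])

```text
time: 5.25
position: [0.4554, 0.1362, 0.1023]
tool_rot: [1.256, 2.879, 0.0]
ft_force: [0.5, 0.3, -3.5]
grip_width: 0.415
grip_force: 25.0
```

Emit:
step_arm(targets=[[0.2, 2.2, 0, 0, 0, 6.6, 0.3], [0.2, 2.2, 0, 0, 0, 6.6, 0.3], [0.2, 2.2, 0, 0, 0, 6.6, 0.3], [0.2, 2.2, 0, 0, 0, 6.6, 0.3], [0.2, 2.2, 0, 0, 0, 6.6, 0.3]])

```text
time: 5.67
position: [0.4656, 0.246, 0.1022]
tool_rot: [0.387, 3.118, 0.0]
ft_force: [-0.5, 0.5, -4.0]
grip_width: 0.408
grip_force: 25.0
```

Emit:
step_arm(targets=[[0, 0, 0, 0, 0, 0, 0.3], [0, 0, 0, 0, 0, 0, 0.3], [0, 0, 0, 0, 0, 0, 0.3], [0, 0, 0, 0, 0, 0, 0.3], [0, 0, 0, 0, 0, 0, 0.3]])

```text
time: 6.08
position: [0.4658, 0.2439, 0.1024]
tool_rot: [0.399, 3.116, -0.001]
ft_force: [-0.1, -0.4, -4.2]
grip_width: 0.413
grip_force: 25.0
```

Run:
```python
from h import *
go(463,243,27,75.8)
im,w=look("side","s2.png")
cv2.imwrite("pics/c2.png",cv2.resize(cv2.imread("pics/s2.png")[180:330,120:320],None,fx=3,fy=3))
```

```text
pos [465.8 243.9 102.4] yaw 75.4 tilt 0.06 move cm [-0.28 -0.09 -7.54] turn 0.4 t 6.1 q7 0.59
```

View pics/c2.png

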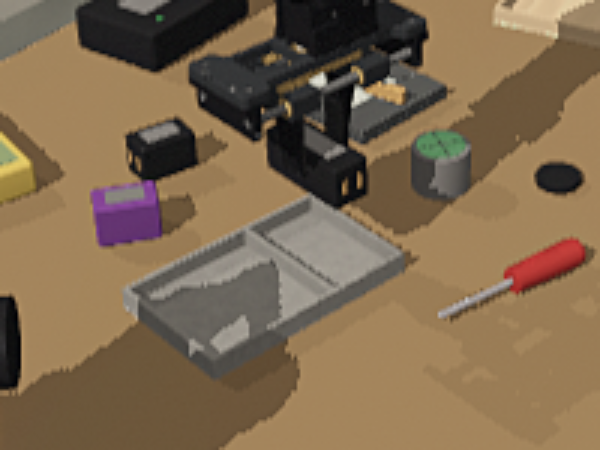

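The side crop shows the battery held level over the narrow bay, which is at about (330,245) in the crop, and lined up with it. I lower it.

Emit:
step_arm(targets=[[-0.1, -0.1, -2, 0, 0, 0, 0.3], [-0.1, 0, -2, 0, 0, 0, 0.3], [0, 0, -1.5, 0, 0, 0, 0.3], [0, 0, -1, 0, 0, 0, 0.3], [0, 0, -0.5, 0, 0, 0, 0.3]])

```text
time: 6.55
position: [0.4629, 0.2433, 0.0313]
tool_rot: [-0.397, -3.115, 0.002]
ft_force: [-0.1, 0.3, -4.1]
grip_width: 0.413
grip_force: 25.0
```

Emit:
step_arm(targets=[[0, 0, -0.2, 0, 0, 0, 0.3], [0, 0, -0.2, 0, 0, 0, 0.3], [0, 0, -0.1, 0, 0, 0, 0.3], [0, 0, 0, 0, 0, 0, 0.3], [0, 0, 0, 0, 0, 0, 0.3]])

```text
time: 6.97
position: [0.464, 0.2446, 0.0282]
tool_rot: [0.396, 3.116, 0.001]
ft_force: [-0.5, -0.6, -2.9]
grip_width: 0.415
grip_force: 25.0
```

Emit:
step_arm(targets=[[0, 0, -0.1, 0, 0, 0, 0.3], [0, 0, 0, 0, 0, 0, 0.3], [0, 0, 0, 0, 0, 0, 0.6], [0, 0, 0, 0, 0, 0, 0.6], [0, 0, 0, 0, 0, 0, 0.6]])

```text
time: 7.38
position: [0.4641, 0.2447, 0.0272]
tool_rot: [0.395, 3.115, 0.001]
ft_force: [0.2, -0.4, 0.7]
grip_width: 0.546
grip_force: 0.0
```

Emit:
step_arm(targets=[[0, 0, 0, 0, 0, 0, 0.6], [0, 0, 2, 0, 0, 0, 0.6], [0, 0, 3, 0, 0, 0, 0.6], [0, 0, 3, 0, 0, 0, 1], [0, 0, 1, 0, 0, 0, 1]])

```text
time: 7.8
position: [0.4655, 0.2461, 0.1207]
tool_rot: [0.394, 3.111, 0.005]
ft_force: [1.4, -0.1, -0.7]
grip_width: 0.679
grip_force: 0.0
```

Emit:
step_arm(targets=[[-0.5, -3, 0, 0, 0, 0, 1], [-0.5, -3, 0, 0, 0, 0, 1], [-0.5, -3, 0, 0, 0, 0, 1], [-0.6, -3, 0, 0, 0, 0, 1], [-0.6, -3, 0, 0, 0, 0, 1]])

```text
time: 8.22
position: [0.4361, 0.0929, 0.1164]
tool_rot: [0.395, 3.116, -0.0]
ft_force: [1.0, -1.1, -0.2]
grip_width: 0.976
grip_force: 0.0
```

Emit:
step_arm(targets=[[0, 0, 0, 0, 0, 0, 1], [0, 0, 0, 0, 0, 0, 1], [0, 0, 0, 0, 0, 0, 1], [0, 0, 0, 0, 0, 0, 1], [0, 0, 0, 0, 0, 0, 1]])

```text
time: 8.63
position: [0.4366, 0.0959, 0.1166]
tool_rot: [-0.392, -3.117, -0.001]
ft_force: [-1.0, 0.5, -0.7]
grip_width: 1.003
grip_force: 0.0
```

Run:
```python
from h import *
go(437,91.5,22,75.8)
im,w=look("top")
f=w.reshape(-1,3);m=(f[:,2]>.036)&(f[:,2]<.055)&(np.hypot(f[:,0]-.463,f[:,1]-.243)<.07);print(m.sum(),np.median(f[m,2]),rect(f[m]))
```

```text
pos [436.6  95.9 116.6] yaw 75.7 tilt 0.05 move cm [ 0.04 -0.44 -9.46] turn 0.1 t 8.6 q7 1.06
331 0.0438651101261675 (array([465.4, 242.3]), array([92.2, 36.4]), -13.9)
```

Emit:
step_arm(targets=[[0, -0.2, -2, 0, 0, 0, 1], [0, -0.2, -2.5, 0, 0, 0, 1], [0, 0, -2.5, 0, 0, 0, 1], [0, 0, -1.5, 0, 0, 0, 1], [0, 0, -0.9, 0, 0, 0, 1]])

```text
time: 9.1
position: [0.4351, 0.0911, 0.0206]
tool_rot: [-0.393, -3.114, -0.001]
ft_force: [0.2, -0.2, 0.7]
grip_width: 0.999
grip_force: 0.0
```

Emit:
step_arm(targets=[[0, 0, 0, 0, 0, 0, 0.8], [0, 0, 0, 0, 0, 0, 0.5], [0, 0, 0, 0, 0, 0, 0.5], [0, 0, 0, 0, 0, 0, 0.5], [0, 0, 0, 0, 0, 0, 0.5]])

```text
time: 9.52
position: [0.4375, 0.0904, 0.0236]
tool_rot: [0.396, 3.114, -0.0]
ft_force: [-0.4, -0.2, -0.2]
grip_width: 0.707
grip_force: 0.0
```

Emit:
step_arm(targets=[[0, 0, 0, 0, 0, 0, 0.5], [0, 0, 0, 0, 0, 0, 0.5], [0, 0, 0, 0, 0, 0, 0.5], [0, 0, 0, 0, 0, 0, 0.5], [0, 0, 0, 0, 0, 0, 0.5]])

```text
time: 9.93
position: [0.4374, 0.0905, 0.0234]
tool_rot: [0.396, 3.115, 0.0]
ft_force: [-0.5, 0.7, 6.0]
grip_width: 0.638
grip_force: 25.0
```

Emit:
step_arm(targets=[[0, 0, 1, 0, 0, 0, 0.5], [0, 0, 2, 0, 0, 0, 0.5], [0, 0, 2, 0, 0, 0, 0.5], [0, 0, 2, 0, 0, 0, 0.5], [0, 0, 1, 0, 0, 0, 0.5]])

```text
time: 10.35
position: [0.4372, 0.0904, 0.1047]
tool_rot: [0.395, 3.114, -0.0]
ft_force: [0.7, 0.2, -1.3]
grip_width: 0.638
grip_force: 25.0
```

Emit:
step_arm(targets=[[0.5, 2.5, 0, 0, 0, 0, 0.5], [0.5, 2.5, 0, 0, 0, 0, 0.5], [0.5, 2.5, 0, 0, 0, 0, 0.5], [0.5, 2.5, 0, 0, 0, 0, 0.5], [0.5, 2.5, 0, 0, 0, 0, 0.5]])

```text
time: 10.77
position: [0.4613, 0.2157, 0.1022]
tool_rot: [-0.397, -3.116, 0.001]
ft_force: [0.2, -0.3, -2.4]
grip_width: 0.638
grip_force: 25.0
```

Emit:
step_arm(targets=[[0.5, 2.5, 0, 0, 0, 0, 0.5], [0.5, 2.5, 0, 0, 0, 0, 0.5], [0.5, 2.5, 0, 0, 0, 0, 0.5], [0.5, 2.5, 0, 0, 0, 0, 0.5], [0.5, 2.3, 0, 0, 0, 0, 0.5]])

```text
time: 11.18
position: [0.4862, 0.3392, 0.1018]
tool_rot: [-0.395, -3.115, 0.001]
ft_force: [0.5, 0.2, -1.6]
grip_width: 0.632
grip_force: 25.0
```

Emit:
step_arm(targets=[[0, 0, -1, 0, 0, 0, 0.5], [0, 0, -2, 0, 0, 0, 0.5], [0, 0, -2, 0, 0, 0, 0.5], [0, 0, -1, 0, 0, 0, 0.5], [0, 0, -1, 0, 0, 0, 0.5]])

```text
time: 11.6
position: [0.4859, 0.3372, 0.031]
tool_rot: [-0.396, -3.115, 0.003]
ft_force: [1.0, -1.2, -1.2]
grip_width: 0.636
grip_force: 25.0
```

Emit:
step_arm(targets=[[0, 0, -0.4, 0, 0, 0, 0.5], [0, 0, -0.1, 0, 0, 0, 0.5], [0, 0, 0, 0, 0, 0, 0.5], [0, 0, 0, 0, 0, 0, 0.5], [0, 0, 0, 0, 0, 0, 0.5]])

```text
time: 12.02
position: [0.487, 0.3385, 0.0282]
tool_rot: [0.396, 3.116, 0.001]
ft_force: [-0.1, -0.1, -1.2]
grip_width: 0.633
grip_force: 25.0
```

Emit:
step_arm(targets=[[0, 0, -0.1, 0, 0, 0, 0.5], [0, 0, 0, 0, 0, 0, 0.5], [0, 0, 0, 0, 0, 0, 0.85], [0, 0, 0, 0, 0, 0, 0.85], [0, 0, 0, 0, 0, 0, 0.85]])

```text
time: 12.43
position: [0.4866, 0.3385, 0.0266]
tool_rot: [0.395, 3.116, 0.001]
ft_force: [0.3, -0.4, -0.1]
grip_width: 0.782
grip_force: 0.0
```

Emit:
step_arm(targets=[[0, 0, 0, 0, 0, 0, 0.85], [0, 0, 2, 0, 0, 0, 0.85], [0, 0, 3, 0, 0, 0, 0.85], [0, 0, 3, 0, 0, 0, 1], [0, 0, 2, 0, 0, 0, 1]])

```text
time: 12.85
position: [0.487, 0.3393, 0.1291]
tool_rot: [0.395, 3.115, 0.003]
ft_force: [0.6, -0.1, 0.2]
grip_width: 0.927
grip_force: 0.0
```

Emit:
step_arm(targets=[[1.2, -0.9, 0, 0, 0, -6.4, 1], [1.2, -0.9, 0, 0, 0, -6.4, 1], [1.2, -0.9, 0, 0, 0, -6.4, 1], [1.2, -0.9, 0, 0, 0, -6.4, 1], [1.2, -0.9, 0, 0, 0, -6.4, 1]])

```text
time: 13.27
position: [0.547, 0.2929, 0.1265]
tool_rot: [1.247, 2.883, 0.0]
ft_force: [-0.5, 0.1, -0.4]
grip_width: 0.998
grip_force: 0.0
```

Emit:
step_arm(targets=[[1.2, -0.9, 0, 0, 0, -6.4, 1], [1.2, -0.9, 0, 0, 0, -6.4, 1], [1.2, -0.9, 0, 0, 0, -6.4, 1], [1.2, -0.9, 0, 0, 0, -6.4, 1], [1.2, -0.9, 0, 0, 0, -6.4, 1]])

```text
time: 13.68
position: [0.607, 0.2479, 0.1264]
tool_rot: [-1.993, -2.428, 0.0]
ft_force: [0.4, 0.7, -0.2]
grip_width: 0.995
grip_force: 0.0
```

Emit:
step_arm(targets=[[1.3, -0.8, 0, 0, 0, -6.2, 1], [1.3, -0.8, 0, 0, 0, -6.2, 1], [1.3, -0.8, 0, 0, 0, -6.2, 1], [1.3, -0.8, 0, 0, 0, -6.2, 1], [1.3, -0.8, 0, 0, 0, -6.2, 1]])

```text
time: 14.1
position: [0.672, 0.208, 0.1262]
tool_rot: [-2.57, -1.807, 0.001]
ft_force: [1.2, 0.7, 0.1]
grip_width: 1.003
grip_force: 0.0
```

Emit:
step_arm(targets=[[0, 0, 0, 0, 0, 0, 1], [0, 0, 0, 0, 0, 0, 1], [0, 0, 0, 0, 0, 0, 1], [0, 0, 0, 0, 0, 0, 1], [0, 0, 0, 0, 0, 0, 1]])

```text
time: 14.52
position: [0.6706, 0.2095, 0.1267]
tool_rot: [-2.562, -1.817, 0.0]
ft_force: [0.1, -0.6, -0.9]
grip_width: 0.997
grip_force: 0.0
```

Run:
```python
from h import *
go(673,208,22,-19.5)
im,w=look("top")
f=w.reshape(-1,3);m=(f[:,2]>.04)&(f[:,2]<.056)&(np.hypot(f[:,0]-.487,f[:,1]-.338)<.05);print(m.sum(),np.median(f[m,2]),rect(f[m]))
```

```text
pos [670.6 209.5 126.7] yaw -19.3 tilt 0.03 move cm [  0.24  -0.15 -10.47] turn -0.2 t 14.5 q7 -0.86
362 0.048165968360796056 (array([487.6, 335.3]), array([54.3, 53.1]), -37.9)
```

Prism is in its bay, with its top at 48 mm as it should be. Next is the short battery.

Emit:
step_arm(targets=[[0.2, -0.1, -2, 0, 0, 0, 1], [0, 0, -3, 0, 0, 0, 1], [0, 0, -3, 0, 0, 0, 1], [0, 0, -1.6, 0, 0, 0, 1], [0, 0, -0.8, 0, 0, 0, 1]])

```text
time: 14.98
position: [0.6711, 0.2068, 0.0192]
tool_rot: [-2.563, -1.815, 0.008]
ft_force: [-0.8, -0.6, -0.7]
grip_width: 1.001
grip_force: 0.0
```

Emit:
step_arm(targets=[[0, 0, 0, 0, 0, 0, 0.7], [0, 0, 0, 0, 0, 0, 0.5], [0, 0, 0, 0, 0, 0, 0.3], [0, 0, 0, 0, 0, 0, 0.3], [0, 0, 0, 0, 0, 0, 0.3]])

```text
time: 15.4
position: [0.6745, 0.2078, 0.0243]
tool_rot: [2.564, 1.813, 0.004]
ft_force: [-0.1, -0.2, -0.8]
grip_width: 0.705
grip_force: 0.0
```

Emit:
step_arm(targets=[[0, 0, 0, 0, 0, 0, 0.3], [0, 0, 0, 0, 0, 0, 0.3], [0, 0, 0, 0, 0, 0, 0.3], [0, 0, 0, 0, 0, 0, 0.3], [0, 0, 0, 0, 0, 0, 0.3]])

```text
time: 15.82
position: [0.6734, 0.2073, 0.0227]
tool_rot: [2.565, 1.814, -0.0]
ft_force: [-0.9, -1.0, 1.1]
grip_width: 0.413
grip_force: 24.9
```

Emit:
step_arm(targets=[[0, 0, 0, 0, 0, 0, 0.3], [0, 0, 0, 0, 0, 0, 0.3], [0, 0, 0, 0, 0, 0, 0.3], [0, 0, 0, 0, 0, 0, 0.3], [0, 0, 0, 0, 0, 0, 0.3]])

```text
time: 16.23
position: [0.6734, 0.2074, 0.0227]
tool_rot: [2.565, 1.814, -0.0]
ft_force: [-2.5, 0.3, 2.4]
grip_width: 0.415
grip_force: 24.9
```

Emit:
step_arm(targets=[[0, 0, 1, 0, 0, 0, 0.3], [0, 0, 2, 0, 0, 0, 0.3], [0, 0, 2, 0, 0, 0, 0.3], [0, 0, 3, 0, 0, 0, 0.3], [0, 0, 1, 0, 0, 0, 0.3]])

```text
time: 16.65
position: [0.6757, 0.2083, 0.1173]
tool_rot: [2.564, 1.813, 0.01]
ft_force: [1.4, 0.2, -0.3]
grip_width: 0.41
grip_force: 24.9
```

Emit:
step_arm(targets=[[-0.9, -2.9, 0, 0, 0, -3.2, 0.3], [-0.9, -2.9, 0, 0, 0, -3.2, 0.3], [-0.9, -2.9, 0, 0, 0, -3.2, 0.3], [-0.9, -2.9, 0, 0, 0, -3.2, 0.3], [-0.9, -2.9, 0, 0, 0, -3.2, 0.3]])

```text
time: 17.07
position: [0.6279, 0.0609, 0.1121]
tool_rot: [2.794, 1.435, -0.0]
ft_force: [0.4, 0.4, -1.0]
grip_width: 0.409
grip_force: 24.9
```

Emit:
step_arm(targets=[[-0.9, -2.9, 0, 0, 0, -3.2, 0.3], [-0.9, -2.9, 0, 0, 0, -3.2, 0.3], [-0.9, -2.9, 0, 0, 0, -3.2, 0.3], [-0.9, -2.9, 0, 0, 0, -3.2, 0.3], [-0.9, -2.9, 0, 0, 0, -3.2, 0.3]])

```text
time: 17.48
position: [0.5829, -0.0841, 0.1123]
tool_rot: [2.967, 1.032, 0.0]
ft_force: [0.7, -0.4, -0.8]
grip_width: 0.413
grip_force: 24.9
```

Emit:
step_arm(targets=[[-1, -2.8, 0, 0, 0, -3.2, 0.3], [-1, -2.8, 0, 0, 0, -3.2, 0.3], [-1, -2.8, 0, 0, 0, -3.2, 0.3], [-1, -2.8, 0, 0, 0, -3.2, 0.3], [-1, -2.8, 0, 0, 0, -3.2, 0.3]])

```text
time: 17.9
position: [0.5328, -0.224, 0.1123]
tool_rot: [3.082, 0.61, 0.0]
ft_force: [1.0, -0.6, -1.7]
grip_width: 0.413
grip_force: 24.9
```

Emit:
step_arm(targets=[[-1, -2.8, 0, 0, 0, -3.2, 0.3], [-1, -2.8, 0, 0, 0, -3.2, 0.3], [-1, -2.8, 0, 0, 0, -3.2, 0.3], [-1, -2.8, 0, 0, 0, -3.2, 0.3], [-1, -2.8, 0, 0, 0, -3.2, 0.3]])

```text
time: 18.32
position: [0.4828, -0.3639, 0.1122]
tool_rot: [3.136, 0.175, -0.0]
ft_force: [-0.2, -0.2, -1.4]
grip_width: 0.411
grip_force: 24.9
```

Emit:
step_arm(targets=[[0, 0, 0, 0, 0, 0, 0.3], [0, 0, 0, 0, 0, 0, 0.3], [0, 0, 0, 0, 0, 0, 0.3], [0, 0, 0, 0, 0, 0, 0.3], [0, 0, 0, 0, 0, 0, 0.3]])

```text
time: 18.73
position: [0.4844, -0.361, 0.1125]
tool_rot: [-3.136, -0.183, -0.0]
ft_force: [-0.7, 0.5, -1.2]
grip_width: 0.411
grip_force: 24.9
```

Run:
```python
from h import *
go(485.6,-364.7,27,-83.8)
im,w=look("side","s3.png")
cv2.imwrite("pics/c3.png",cv2.resize(cv2.imread("pics/s3.png")[110:260,180:400],None,fx=3,fy=3))
```

```text
pos [ 484.4 -361.   112.5] yaw -83.3 tilt 0.03 move cm [ 0.12 -0.37 -8.55] turn -0.5 t 18.7 q7 -0.89
```

View pics/c3.png

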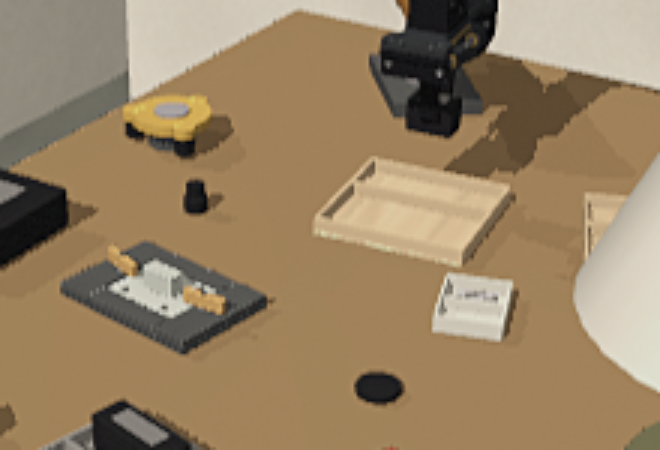

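The battery hangs above the left-hand plywood tray's far (narrow) bay, at about (430,120) in the crop. Lower and release.

Emit:
step_arm(targets=[[0.1, -0.3, -2, 0, 0, 0, 0.3], [0, 0, -2, 0, 0, 0, 0.3], [0, 0, -2, 0, 0, 0, 0.3], [0, 0, -1.3, 0, 0, 0, 0.3], [0, 0, -0.6, 0, 0, 0, 0.3]])

```text
time: 19.2
position: [0.4836, -0.3641, 0.0313]
tool_rot: [-3.134, -0.181, 0.004]
ft_force: [-0.1, 0.8, -1.7]
grip_width: 0.414
grip_force: 24.9
```

Emit:
step_arm(targets=[[0, 0, -0.3, 0, 0, 0, 0.3], [0, 0, -0.2, 0, 0, 0, 0.3], [0, 0, -0.1, 0, 0, 0, 0.3], [0, 0, 0, 0, 0, 0, 0.3], [0, 0, 0, 0, 0, 0, 0.3]])

```text
time: 19.62
position: [0.4851, -0.3661, 0.0285]
tool_rot: [3.135, 0.179, 0.002]
ft_force: [0.4, -0.1, -1.8]
grip_width: 0.414
grip_force: 24.9
```

Emit:
step_arm(targets=[[0, 0, -0.1, 0, 0, 0, 0.3], [0, 0, 0, 0, 0, 0, 0.3], [0, 0, 0, 0, 0, 0, 0.6], [0, 0, 0, 0, 0, 0, 0.6], [0, 0, 0, 0, 0, 0, 0.6]])

```text
time: 20.03
position: [0.4848, -0.3659, 0.027]
tool_rot: [3.136, 0.179, 0.001]
ft_force: [0.4, -0.0, 0.3]
grip_width: 0.55
grip_force: 0.0
```

Emit:
step_arm(targets=[[0, 0, 0, 0, 0, 0, 0.6], [0, 0, 2, 0, 0, 0, 0.6], [0, 0, 3, 0, 0, 0, 0.6], [0, 0, 3, 0, 0, 0, 0.6], [0, 0, 1, 0, 0, 0, 0.6]])

```text
time: 20.45
position: [0.4869, -0.3672, 0.1216]
tool_rot: [3.132, 0.179, 0.009]
ft_force: [0.4, -0.4, 0.9]
grip_width: 0.6
grip_force: 0.0
```

Emit:
step_arm(targets=[[0.5, 2.5, 0, 0, 0, -1.4, 0.6], [0.5, 2.5, 0, 0, 0, -1.4, 0.6], [0.5, 2.5, 0, 0, 0, -1.4, 0.6], [0.5, 2.5, 0, 0, 0, -1.4, 0.6], [0.5, 2.5, 0, 0, 0, -1.4, 0.6]])

```text
time: 20.87
position: [0.5095, -0.2395, 0.1164]
tool_rot: [3.141, -0.015, -0.0]
ft_force: [0.2, -0.5, 0.5]
grip_width: 0.6
grip_force: 0.0
```

Emit:
step_arm(targets=[[0.5, 2.5, 0, 0, 0, 0, 0.6], [0.5, 2.5, 0, 0, 0, 0, 0.6], [0.5, 2.5, 0, 0, 0, 0, 0.6], [0.5, 2.5, 0, 0, 0, 0, 0.6], [0.5, 2.5, 0, 0, 0, 0, 0.5]])

```text
time: 21.28
position: [0.5345, -0.1145, 0.1164]
tool_rot: [3.141, -0.013, -0.0]
ft_force: [0.8, -0.6, 0.5]
grip_width: 0.578
grip_force: 0.0
```

Emit:
step_arm(targets=[[0.4, 2.5, -1, 0, 0, 0, 0.5], [0.4, 2.5, -1, 0, 0, 0, 0.5], [0.4, 2.5, -1, 0, 0, 0, 0.5], [0.4, 2.5, -1, 0, 0, 0, 0.5], [0.4, 2.5, -1, 0, 0, 0, 0.5]])

```text
time: 21.7
position: [0.5545, 0.0105, 0.066]
tool_rot: [3.141, -0.013, 0.0]
ft_force: [0.3, -0.0, -0.2]
grip_width: 0.5
grip_force: 0.0
```

Emit:
step_arm(targets=[[0, 0, 0, 0, 0, 0, 0.5], [0, 0, 0, 0, 0, 0, 0.5], [0, 0, 0, 0, 0, 0, 0.5], [0, 0, 0, 0, 0, 0, 0.5], [0, 0, 0, 0, 0, 0, 0.5]])

```text
time: 22.12
position: [0.5548, 0.0077, 0.067]
tool_rot: [3.141, -0.016, 0.001]
ft_force: [0.5, 0.5, 0.0]
grip_width: 0.501
grip_force: 0.0
```

Run:
```python
from h import *
go(555,9.5,20,-90.3)
im,w=look("top");f=w.reshape(-1,3);m=(f[:,2]>.036)&(f[:,2]<.056)&(np.hypot(f[:,0]-.485,f[:,1]+.366)<.05);print(m.sum(),np.median(f[m,2]),rect(f[m]))
im,w=look("side","s4.png")
cv2.imwrite("pics/c4.png",cv2.resize(cv2.imread("pics/s4.png")[150:270,160:320],None,fx=4,fy=4))
```

```text
pos [554.8   7.7  67. ] yaw -90.6 tilt 0.05 move cm [ 0.02  0.18 -4.7 ] turn 0.3 t 22.1 q7 -1.73
296 0.04369196008690672 (array([ 487.1, -367.3]), array([55.6, 37.7]), 5.4)
```

View pics/c4.png

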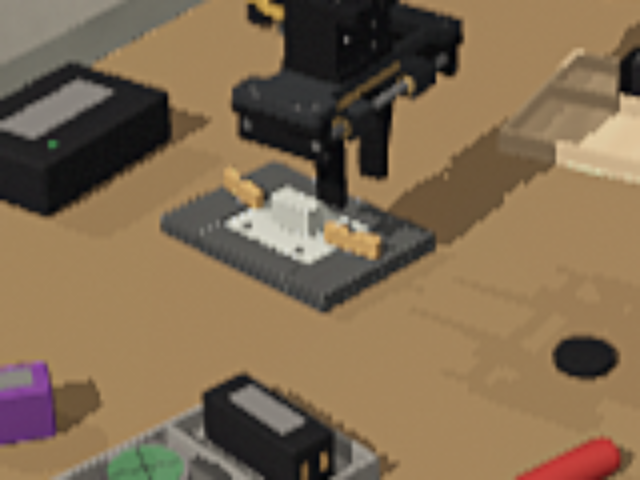

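The crop shows the open fingers over the near button, at about (350,240) in the crop. I descend and close gently.

Emit:
step_arm(targets=[[0, 0.2, -1.5, 0, 0, 0, 0.5], [0, 0, -1.5, 0, 0, 0, 0.5], [0, 0, -1, 0, 0, 0, 0.5], [0, 0, -0.6, 0, 0, 0, 0.5], [0, 0, 0, 0, 0, 0, 0.5]], force=10)

```text
time: 22.63
position: [0.5534, 0.0109, 0.0192]
tool_rot: [3.141, -0.014, -0.004]
ft_force: [-0.7, 0.9, 0.1]
grip_width: 0.504
grip_force: 0.0
```

Emit:
step_arm(targets=[[0, 0, 0, 0, 0, 0, 0.3], [0, 0, 0, 0, 0, 0, 0.2], [0, 0, 0, 0, 0, 0, 0.1], [0, 0, 0, 0, 0, 0, 0.05], [0, 0, 0, 0, 0, 0, 0.05]])

```text
time: 23.05
position: [0.5549, 0.0113, 0.0211]
tool_rot: [3.141, -0.013, 0.001]
ft_force: [-1.2, -0.5, -0.7]
grip_width: 0.208
grip_force: 0.0
```

Emit:
step_arm(targets=[[0, 0, 0, 0, 0, 0, 0.05], [0, 0, 0, 0, 0, 0, 0.05], [0, 0, 0, 0, 0, 0, 0.05], [0, 0, 0, 0, 0, 0, 0.05], [0, 0, 0, 0, 0, 0, 0.05]])

```text
time: 23.47
position: [0.5548, 0.0101, 0.0209]
tool_rot: [3.14, -0.014, 0.0]
ft_force: [-0.6, -4.2, 2.0]
grip_width: 0.091
grip_force: 10.0
```

Emit:
step_arm(targets=[[0, -0.1, 0, 0, 0, 3, 0.05], [0, 0, 0, 0, 0, 5, 0.05], [0, 0, 0, 0, 0, 5, 0.05], [0, 0, 0, 0, 0, 5, 0.05], [0, 0, 0, 0, 0, 5, 0.05]])

```text
time: 23.88
position: [0.5547, 0.0101, 0.0209]
tool_rot: [3.08, 0.62, 0.0]
ft_force: [0.1, -2.4, 2.6]
grip_width: 0.09
grip_force: 10.0
```

Emit:
step_arm(targets=[[0, 0, 0, 0, 0, 5, 0.05], [0, 0, 0, 0, 0, 5, 0.05], [0, 0, 0, 0, 0, 5, 0.05], [0, 0, 0, 0, 0, 5, 0.05], [0, 0, 0, 0, 0, 5, 0.05]])

```text
time: 24.3
position: [0.5546, 0.0102, 0.0208]
tool_rot: [2.873, 1.272, 0.0]
ft_force: [-1.8, -2.2, 3.0]
grip_width: 0.091
grip_force: 10.0
```

Emit:
step_arm(targets=[[0, 0, 0, 0, 0, 5, 0.05], [0, 0, 0, 0, 0, 5, 0.05], [0, 0, 0, 0, 0, 5, 0.05], [0, 0, 0, 0, 0, 5, 0.05], [0, 0, 0, 0, 0, 5, 0.05]])

```text
time: 24.72
position: [0.5545, 0.0103, 0.0209]
tool_rot: [2.529, 1.863, -0.0]
ft_force: [-1.2, -2.6, 4.5]
grip_width: 0.09
grip_force: 10.0
```

Emit:
step_arm(targets=[[0, 0, 0, 0, 0, 4, 0.05], [0, 0, 0, 0, 0, 0, 0.05], [0, 0, 0, 0, 0, 0, 0.05], [0, 0, 0, 0, 0, 0, 0.05], [0, 0, 0, 0, 0, 0, 0.05]])

```text
time: 25.13
position: [0.5545, 0.0103, 0.0208]
tool_rot: [2.468, 1.944, -0.0]
ft_force: [-1.7, -2.4, 5.0]
grip_width: 0.087
grip_force: 10.0
```

Run:
```python
from h import *
go(671,-10.5,90,68)
print(ctrl.get_state()["torque"])
```

```text
pos [554.5  10.3  20.8] yaw -13.5 tilt 0.02 move cm [11.65 -2.08  6.92] turn 81.5 t 25.1 q7 -0.49
[-0.66806053  0.32972746  0.0643032 ]
```

Emit:
step_arm(targets=[[0, 0, 0, 0, 0, 0, 0.4], [0, 0, 0, 0, 0, 0, 0.4], [0, 0, 0, 0, 0, 0, 0.4], [0, 0, 0, 0, 0, 0, 0.4], [0, 0, 1, 0, 0, 0, 0.5]])

```text
time: 25.55
position: [0.5527, 0.0107, 0.0289]
tool_rot: [-2.464, -1.944, 0.004]
ft_force: [0.8, -0.1, -0.4]
grip_width: 0.384
grip_force: 0.0
```

Emit:
step_arm(targets=[[0, 0, 2, 0, 0, 0, 0.5], [0, 0, 2, 0, 0, 0, 0.5], [0, 0, 2, 0, 0, 0, 0.5], [0.9, -0.2, 0, 0, 0, 5.5, 0.5], [0.9, -0.2, 0, 0, 0, 5.5, 0.5]])

```text
time: 25.97
position: [0.574, 0.0067, 0.0932]
tool_rot: [2.261, 2.176, 0.004]
ft_force: [-0.2, 0.1, 0.1]
grip_width: 0.496
grip_force: 0.0
```

Emit:
step_arm(targets=[[0.9, -0.2, 0, 0, 0, 6, 0.5], [0.9, -0.2, 0, 0, 0, 6, 0.5], [0.9, -0.2, 0, 0, 0, 6, 0.5], [0.9, -0.2, 0, 0, 0, 6, 0.5], [0.9, -0.2, 0, 0, 0, 6, 0.5]])

```text
time: 26.38
position: [0.6181, -0.0036, 0.0913]
tool_rot: [1.622, 2.69, 0.001]
ft_force: [-0.2, -0.3, -1.2]
grip_width: 0.503
grip_force: 0.0
```

Emit:
step_arm(targets=[[0.9, -0.2, 0, 0, 0, 6, 0.5], [0.9, -0.2, 0, 0, 0, 6, 0.5], [0.9, -0.1, 0, 0, 0, 6, 0.5], [0.9, -0.1, 0, 0, 0, 6, 0.5], [0.9, -0.1, 0, 0, 0, 6, 0.5]])

```text
time: 26.8
position: [0.6631, -0.0107, 0.0913]
tool_rot: [0.871, 3.018, 0.001]
ft_force: [1.0, 0.1, 0.1]
grip_width: 0.501
grip_force: 0.0
```

Emit:
step_arm(targets=[[0.8, -0.1, 0, 0, 0, 6, 0.5], [0, 0, 0, 0, 0, 5, 0.5], [0, 0, 0, 0, 0, 0, 0.5], [0, 0, 0, 0, 0, 0, 0.5], [0, 0, 0, 0, 0, 0, 0.5]])

```text
time: 27.22
position: [0.6704, -0.0115, 0.0909]
tool_rot: [0.588, 3.086, 0.0]
ft_force: [0.3, -0.0, 0.3]
grip_width: 0.497
grip_force: 0.0
```

Run:
```python
from h import *
go(671,-10,20,68.5)
im,w=look("side","s5.png")
hsv=cv2.cvtColor(im,cv2.COLOR_RGB2HSV).reshape(-1,3);f=w.reshape(-1,3)
u=np.array([.9856,-.169]);v=np.array([.169,.9856]);r=f[:,:2]-[.6127,0];a=r@u;b=r@v
br=(abs(a)<.1)&(abs(b)<.06)&(f[:,2]>.02)&(f[:,2]<.04)&(hsv[:,0]<30)&(hsv[:,1]>100)
for m in(br&(a<-.02),br&(a>.02)):
    q=f[m];print(m.sum(),q.mean(0)*1000 if m.any() else "",rect(q) if m.sum()>4 else "")
cv2.imwrite("pics/c5.png",cv2.resize(cv2.imread("pics/s5.png")[150:250,180:300],None,fx=5,fy=5))
```

```text
pos [670.4 -11.5  90.9] yaw 68.4 tilt 0.01 move cm [ 0.06  0.15 -7.09] turn 0.1 t 27.2 q7 0.89
54 [551.15493585  11.22104553  27.56162892] (array([550.8,  11.6]), array([50.7, 10.2]), 73.0)
50 [667.25707797  -6.51822391  28.52122188] (array([670.2,  -8.7]), array([55.5, 10.3]), -22.6)
```

View pics/c5.png

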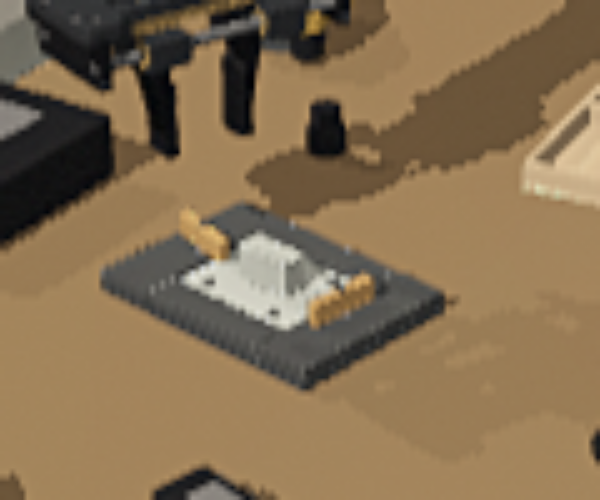

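The near button at (340,300) in the crop now lies along the plate edge. The far one at (205,233) is still across it. I grip it and turn it.

Emit:
step_arm(targets=[[0, 0.1, -2, 0, 0, 0, 0.5], [0, 0, -2, 0, 0, 0, 0.5], [0, 0, -1.5, 0, 0, 0, 0.5], [0, 0, -1, 0, 0, 0, 0.5], [0, 0, -0.5, 0, 0, 0, 0.5]])

```text
time: 27.68
position: [0.6695, -0.0108, 0.0188]
tool_rot: [-0.585, -3.084, 0.001]
ft_force: [0.8, 0.4, -0.7]
grip_width: 0.499
grip_force: 0.0
```

Emit:
step_arm(targets=[[0, 0, 0, 0, 0, 0, 0.3], [0, 0, 0, 0, 0, 0, 0.2], [0, 0, 0, 0, 0, 0, 0.1], [0, 0, 0, 0, 0, 0, 0.05], [0, 0, 0, 0, 0, 0, 0.05]])

```text
time: 28.1
position: [0.6711, -0.0106, 0.0215]
tool_rot: [0.585, 3.085, 0.0]
ft_force: [0.4, -0.1, -0.3]
grip_width: 0.207
grip_force: 0.0
```

Emit:
step_arm(targets=[[0, 0, 0, 0, 0, 0, 0.05], [0, 0, 0, 0, 0, 0, 0.05], [0, 0, 0, 0, 0, 0, 0.05], [0, 0, 0, 0, 0, 0, 0.05], [0, 0, 0, 0, 0, 0, 0.05]])

```text
time: 28.52
position: [0.6711, -0.01, 0.0211]
tool_rot: [0.584, 3.086, 0.002]
ft_force: [1.8, 1.3, 1.4]
grip_width: 0.085
grip_force: 10.0
```

Emit:
step_arm(targets=[[0, 0, 0, 0, 0, -4, 0.05], [0, 0, 0, 0, 0, -5, 0.05], [0, 0, 0, 0, 0, -5, 0.05], [0, 0, 0, 0, 0, -5, 0.05], [0, 0, 0, 0, 0, -5, 0.05]])

```text
time: 28.93
position: [0.671, -0.0102, 0.0211]
tool_rot: [1.219, 2.894, 0.002]
ft_force: [1.5, 1.7, 2.5]
grip_width: 0.094
grip_force: 10.0
```

Emit:
step_arm(targets=[[0, 0, 0, 0, 0, -5, 0.05], [0, 0, 0, 0, 0, -5, 0.05], [0, 0, 0, 0, 0, -5, 0.05], [0, 0, 0, 0, 0, -5, 0.05], [0, 0, 0, 0, 0, -5, 0.05]])

```text
time: 29.35
position: [0.6709, -0.0102, 0.0211]
tool_rot: [1.817, 2.562, 0.001]
ft_force: [0.6, 1.6, 2.3]
grip_width: 0.091
grip_force: 10.0
```

Emit:
step_arm(targets=[[0, 0, 0, 0, 0, -5, 0.05], [0, 0, 0, 0, 0, -5, 0.05], [0, 0, 0, 0, 0, -5, 0.05], [0, 0, 0, 0, 0, -5, 0.05], [0, 0, 0, 0, 0, -5, 0.05]])

```text
time: 29.77
position: [0.6707, -0.0102, 0.0211]
tool_rot: [2.329, 2.108, 0.001]
ft_force: [0.7, 1.7, 2.3]
grip_width: 0.092
grip_force: 10.0
```

Emit:
step_arm(targets=[[0, 0, 0, 0, 0, 0, 0.05], [0, 0, 0, 0, 0, 0, 0.05], [0, 0, 0, 0, 0, 0, 0.4], [0, 0, 0, 0, 0, 0, 0.4], [0, 0, 0, 0, 0, 0, 0.4]])

```text
time: 30.18
position: [0.6699, -0.0115, 0.0199]
tool_rot: [-2.324, -2.113, 0.002]
ft_force: [-0.0, 0.4, -0.2]
grip_width: 0.236
grip_force: 0.0
```

Emit:
step_arm(targets=[[0, 0, 0, 0, 0, 0, 0.4], [0, 0, 2, 0, 0, 0, 0.5], [0, 0, 2, 0, 0, 0, 0.5], [0, 0, 2, 0, 0, 0, 0.5], [0, 0, 1, 0, 0, 0, 0.5]])

```text
time: 30.6
position: [0.6717, -0.0108, 0.093]
tool_rot: [2.323, 2.112, 0.003]
ft_force: [0.3, 1.2, -0.5]
grip_width: 0.492
grip_force: 0.0
```

Run:
```python
from h import *
go(613,0,90,-99.75)
im,w=look("side")
hsv=cv2.cvtColor(im,cv2.COLOR_RGB2HSV).reshape(-1,3);f=w.reshape(-1,3)
u=np.array([.9856,-.169]);v=np.array([.169,.9856]);r=f[:,:2]-[.6127,0];a=r@u;b=r@v
br=(abs(a)<.1)&(abs(b)<.06)&(f[:,2]>.02)&(f[:,2]<.04)&(hsv[:,0]<30)&(hsv[:,1]>100)
for m in(br&(a<-.02),br&(a>.02)):
    q=f[m];print(m.sum(),q.mean(0)*1000,rect(q))
```

```text
pos [671.7 -10.8  93. ] yaw -5.5 tilt 0.17 move cm [-5.87  1.08 -0.3 ] turn -94.3 t 30.6 q7 -0.30
57 [551.78910479  11.56445061  27.17341799] (array([551.9,   9.9]), array([51.7,  8.6]), 77.2)
53 [667.96309113  -7.95678653  28.50601133] (array([668.1, -10.3]), array([51.7, 10.5]), 83.2)
```

Emit:
step_arm(targets=[[-0.4, 0.1, 0, 0, 0, -6.3, 0.7], [-0.4, 0.1, 0, 0, 0, -6.3, 0.7], [-0.4, 0.1, 0, 0, 0, -6.3, 0.7], [-0.4, 0.1, 0, 0, 0, -6.3, 0.7], [-0.4, 0.1, 0, 0, 0, -6.3, 0.7]], force=30)

```text
time: 31.07
position: [0.6496, -0.0059, 0.0892]
tool_rot: [-2.814, -1.395, 0.003]
ft_force: [-0.8, -0.7, -0.2]
grip_width: 0.691
grip_force: 0.0
```

Emit:
step_arm(targets=[[-0.4, 0.1, 0, 0, 0, -6.3, 0.7], [-0.4, 0.1, 0, 0, 0, -6.3, 0.7], [-0.4, 0.1, 0, 0, 0, -6.3, 0.7], [-0.4, 0.1, 0, 0, 0, -6.3, 0.7], [-0.4, 0.1, 0, 0, 0, -6.3, 0.7]])

```text
time: 31.48
position: [0.6296, -0.0009, 0.0893]
tool_rot: [-3.088, -0.578, 0.003]
ft_force: [-0.8, -0.5, 0.0]
grip_width: 0.699
grip_force: 0.0
```

Emit:
step_arm(targets=[[-0.4, 0, 0, 0, 0, -6.3, 0.7], [-0.4, 0, 0, 0, 0, -6.3, 0.7], [-0.4, 0, 0, 0, 0, -6.3, 0.7], [-0.4, 0, 0, 0, 0, -6.3, 0.7], [-0.3, 0, 0, 0, 0, -6.3, 0.7]])

```text
time: 31.9
position: [0.6105, -0.001, 0.0893]
tool_rot: [3.128, -0.281, -0.003]
ft_force: [-0.9, 0.1, 0.7]
grip_width: 0.699
grip_force: 0.0
```

Emit:
step_arm(targets=[[0, 0, 0, 0, 0, 0, 0.7], [0, 0, 0, 0, 0, 0, 0.7], [0, 0, 0, 0, 0, 0, 0.7], [0, 0, 0, 0, 0, 0, 0.7], [0, 0, 0, 0, 0, 0, 0.7]])

```text
time: 32.32
position: [0.6116, -0.0007, 0.0904]
tool_rot: [-3.13, 0.271, 0.0]
ft_force: [0.3, -0.2, 0.5]
grip_width: 0.7
grip_force: 0.0
```

Run:
```python
from h import *
go(613,0,18,-99.75)
```

```text
pos [611.6  -0.7  90.4] yaw -99.9 tilt 0.01 move cm [ 0.14  0.07 -7.24] turn 0.1 t 32.3 q7 -1.86
```

Emit:
step_arm(targets=[[0.1, 0.1, -2, 0, 0, 0, 0.7], [0, 0, -2, 0, 0, 0, 0.7], [0, 0, -1.7, 0, 0, 0, 0.7], [0, 0, -1, 0, 0, 0, 0.7], [0, 0, -0.4, 0, 0, 0, 0.7]])

```text
time: 32.73
position: [0.6112, 0.0002, 0.0176]
tool_rot: [3.13, -0.272, -0.005]
ft_force: [0.5, -0.0, -0.4]
grip_width: 0.701
grip_force: 0.0
```

Emit:
step_arm(targets=[[0, 0, 0, 0, 0, 0, 0.5], [0, 0, 0, 0, 0, 0, 0.3], [0, 0, 0, 0, 0, 0, 0.2], [0, 0, 0, 0, 0, 0, 0.1], [0, 0, 0, 0, 0, 0, 0.1]])

```text
time: 33.15
position: [0.6133, 0.0003, 0.0206]
tool_rot: [3.13, -0.273, 0.003]
ft_force: [-0.4, -0.4, -0.2]
grip_width: 0.406
grip_force: 0.0
```

Emit:
step_arm(targets=[[0, 0, 0, 0, 0, 0, 0.1], [0, 0, 0, 0, 0, 0, 0.1], [0, 0, 0, 0, 0, 0, 0.1], [0, 0, 0, 0, 0, 0, 0.1], [0, 0, 0, 0, 0, 0, 0.1]])

```text
time: 33.57
position: [0.6127, 0.0002, 0.0199]
tool_rot: [3.129, -0.273, 0.0]
ft_force: [-0.4, -0.6, 2.2]
grip_width: 0.203
grip_force: 30.0
```

Emit:
step_arm(targets=[[0, 0, 0, 0, 0, 0, 0.1], [0, 0, 0, 0, 0, 0, 0.1], [0, 0, 0, 0, 0, 0, 0.1], [0, 0, 0, 0, 0, 0, 0.1], [0, 0, 0, 0, 0, 0, 0.1]])

```text
time: 33.98
position: [0.6126, 0.0002, 0.0198]
tool_rot: [3.129, -0.273, 0.0]
ft_force: [-1.5, -0.2, 4.0]
grip_width: 0.206
grip_force: 30.0
```

Emit:
step_arm(targets=[[0, 0, 0.5, 0, 0, 0, 0.1], [0, 0, 1, 0, 0, 0, 0.1], [0, 0, 1, 0, 0, 0, 0.1], [0, 0, 2, 0, 0, 0, 0.1], [0, 0, 3, 0, 0, 0, 0.1]])

```text
time: 34.4
position: [0.6101, 0.0004, 0.093]
tool_rot: [3.13, -0.273, -0.009]
ft_force: [-0.0, -0.1, -3.9]
grip_width: 0.201
grip_force: 30.0
```

Emit:
step_arm(targets=[[-1.3, -2.8, 1, 0, 0, 1.6, 0.1], [-1.3, -2.8, 0, 0, 0, 1.6, 0.1], [-1.3, -2.8, 0, 0, 0, 1.6, 0.1], [-1.3, -2.8, 0, 0, 0, 1.6, 0.1], [-1.3, -2.8, 0, 0, 0, 1.6, 0.1]])

```text
time: 34.82
position: [0.5468, -0.1407, 0.1055]
tool_rot: [3.141, -0.051, 0.001]
ft_force: [0.5, -0.2, -2.5]
grip_width: 0.205
grip_force: 30.0
```

Emit:
step_arm(targets=[[-1.4, -2.8, 0, 0, 0, 1.6, 0.1], [-1.4, -2.8, 0, 0, 0, 1.6, 0.1], [-1.4, -2.8, 0, 0, 0, 1.6, 0.1], [-1.4, -2.8, 0, 0, 0, 1.6, 0.1], [-1.4, -2.8, 0, 0, 0, 1.6, 0.1]])

```text
time: 35.23
position: [0.4768, -0.2807, 0.1054]
tool_rot: [3.137, 0.168, 0.001]
ft_force: [0.3, 0.9, -3.3]
grip_width: 0.206
grip_force: 30.0
```

Emit:
step_arm(targets=[[0, 0, 0, 0, 0, 0, 0.1], [0, 0, 0, 0, 0, 0, 0.1], [0, 0, 0, 0, 0, 0, 0.1], [0, 0, 0, 0, 0, 0, 0.1], [0, 0, 0, 0, 0, 0, 0.1]])

```text
time: 35.65
position: [0.4784, -0.2781, 0.1048]
tool_rot: [-3.137, -0.169, -0.001]
ft_force: [0.1, 0.7, -3.5]
grip_width: 0.205
grip_force: 30.0
```

Run:
```python
from h import *
go(476.3,-279.2,18,-83.8)
im,w=look("side","s6.png");f=w.reshape(-1,3);p=ctrl.get_state()["position"]
m=(np.hypot(f[:,0]-p[0],f[:,1]-p[1])<.07)&(f[:,2]<p[2]+.005)&(f[:,2]>p[2]-.016);print(m.sum(),rect(f[m]),p[2]-f[m,2].min())
cv2.imwrite("pics/c6.png",cv2.resize(cv2.imread("pics/s6.png")[110:260,180:400],None,fx=3,fy=3))
```

```text
pos [ 478.4 -278.1  104.8] yaw -83.8 tilt 0.03 move cm [-0.21 -0.11 -8.68] turn 0.0 t 35.6 q7 -1.01
261 (array([ 477.8, -276.4]), array([94.5, 77.9]), 9.9) 0.014314855136686386
```

View pics/c6.png

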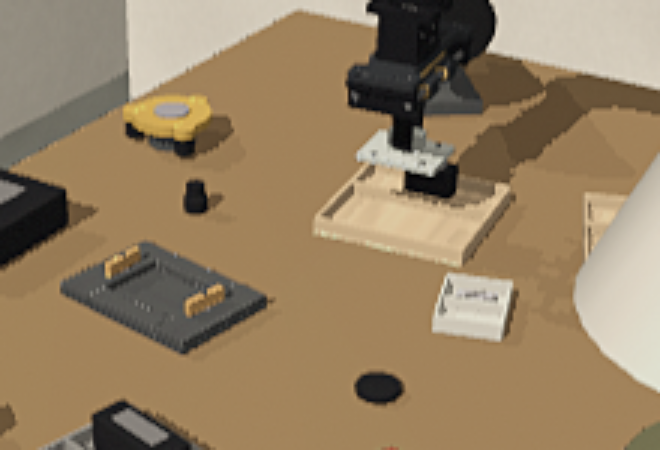

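The plate is out and level at (405,150) in the crop. Both buttons lie aside, at (125,258) and (205,300). I lower it into the wide bay.

Emit:
step_arm(targets=[[-0.2, 0, -2, 0, 0, 0, 0.1], [0, 0, -2, 0, 0, 0, 0.1], [0, 0, -2, 0, 0, 0, 0.1], [0, 0, -1.2, 0, 0, 0, 0.1], [0, 0, -0.7, 0, 0, 0, 0.1]])

```text
time: 36.12
position: [0.4748, -0.2784, 0.0238]
tool_rot: [-3.135, -0.167, 0.004]
ft_force: [-0.1, 0.1, -3.2]
grip_width: 0.204
grip_force: 30.0
```

Emit:
step_arm(targets=[[0, 0, -0.3, 0, 0, 0, 0.1], [0, 0, -0.2, 0, 0, 0, 0.1], [0, 0, -0.1, 0, 0, 0, 0.1], [0, 0, 0, 0, 0, 0, 0.1], [0, 0, 0, 0, 0, 0, 0.1]])

```text
time: 36.53
position: [0.4762, -0.28, 0.0205]
tool_rot: [3.136, 0.165, 0.002]
ft_force: [0.4, 0.7, -3.4]
grip_width: 0.205
grip_force: 30.0
```

Emit:
step_arm(targets=[[0, 0, -0.1, 0, 0, 0, 0.1], [0, 0, -0.1, 0, 0, 0, 0.1], [0, 0, 0, 0, 0, 0, 0.1], [0, 0, 0, 0, 0, 0, 0.1], [0, 0, 0, 0, 0, 0, 0.1]])

```text
time: 36.95
position: [0.4758, -0.2799, 0.0178]
tool_rot: [3.137, 0.165, 0.001]
ft_force: [-0.5, -0.0, -1.9]
grip_width: 0.202
grip_force: 30.0
```

Emit:
step_arm(targets=[[0, 0, -0.1, 0, 0, 0, 0.1], [0, 0, 0, 0, 0, 0, 0.1], [0, 0, 0, 0, 0, 0, 0.45], [0, 0, 0, 0, 0, 0, 0.45], [0, 0, 0, 0, 0, 0, 0.45]])

```text
time: 37.37
position: [0.4758, -0.2798, 0.0168]
tool_rot: [3.137, 0.165, 0.001]
ft_force: [-0.0, -0.4, -0.3]
grip_width: 0.353
grip_force: 0.0
```

Emit:
step_arm(targets=[[0, 0, 0, 0, 0, 0, 0.45], [0, 0, 0, 0, 0, 0, 0.45], [0, 0, 2, 0, 0, 0, 0.45], [0, 0, 3, 0, 0, 0, 0.45], [0, 0, 3, 0, 0, 0, 0.45]])

```text
time: 37.78
position: [0.4746, -0.2791, 0.0964]
tool_rot: [-3.136, -0.165, 0.004]
ft_force: [0.4, -0.9, 0.4]
grip_width: 0.447
grip_force: 0.0
```

Emit:
step_arm(targets=[[0, 0, 3, 0, 0, 0, 0.45], [0, -3, 1, 0, 0, 0, 0.45], [0, -3, 0, 0, 0, 0, 0.45], [-1, -3, 0, 0, 0, 0, 0.45], [-1, -3, 0, 0, 0, 0, 0.45]])

```text
time: 38.2
position: [0.4559, -0.4007, 0.137]
tool_rot: [3.136, 0.168, 0.001]
ft_force: [0.1, 0.2, -0.5]
grip_width: 0.45
grip_force: 0.0
```

Emit:
step_arm(targets=[[-1, -3, 0, 0, 0, 0, 0.45], [-1, -3, 0, 0, 0, 0, 0.45], [-1, -3, 0, 0, 0, 0, 0.45], [-1, -3, 0, 0, 0, 0, 0.45], [0, 0, 0, 0, 0, 0, 0.45]])

```text
time: 38.62
position: [0.4097, -0.5274, 0.1361]
tool_rot: [3.133, 0.15, -0.006]
ft_force: [-1.6, 0.1, 1.1]
grip_width: 0.45
grip_force: 0.0
```

Run:
```python
from h import *
im,w=look("top","t7.png");f=w.reshape(-1,3)
def chk(n,c,r,lo,hi):
    m=(f[:,2]>lo)&(f[:,2]<hi)&(np.hypot(f[:,0]-c[0],f[:,1]-c[1])<r);print(n,m.sum(),np.median(f[m,2])*1000 if m.any() else"",rect(f[m]) if m.sum()>3 else"")
chk("plate block",(.476,-.279),.03,.03,.045);chk("short",(.485,-.366),.045,.036,.056);chk("long",(.463,.243),.06,.036,.056);chk("prism",(.487,.338),.04,.04,.056)
chk("near",(.555,.01),.03,.026,.045);chk("far",(.671,-.01),.03,.026,.045)
# plate tops away from block
d=(f[:,:2]-[.476,-.279]);c,s=np.cos(np.radians(6.2)),np.sin(np.radians(6.2));X=d@[c,s];Y=d@[-s,c]
for sx in(-1,1):
  for sy in(-1,1):
    m=(abs(X-sx*.035)<.006)&(abs(Y-sy*.024)<.006);print(sx,sy,np.median(f[m,2])*1000)
cv2.imwrite("pics/c7.png",cv2.resize(cv2.imread("pics/t7.png")[100:300,90:450],None,fx=2.2,fy=2.2))
print(cl()[0]["ft_force"])
```

```text
plate block 107 35.98964425804194 (array([ 477.1, -281.4]), array([39.9, 18.9]), 4.5)
short 296 44.18698418845465 (array([ 487.2, -367.1]), array([55.7, 36.6]), 4.9)
long 490 43.92789183045688 (array([465.3, 241.7]), array([92. , 36.8]), -14.6)
prism 358 48.016672792720314 (array([487.7, 335.2]), array([54.2, 54. ]), 43.8)
near 58 31.919135461057714 (array([555.6,   7.5]), array([47.3,  8.7]), 76.0)
far 61 31.707750364680017 (array([671.5, -11.7]), array([46.6, 10.1]), 82.3)
-1 -1 11.660131605817412
-1 1 11.376649005293151
1 -1 12.34839870664982
1 1 11.846835590224671
[0.01703949 1.13471025 0.48430667]
```

View pics/c7.png

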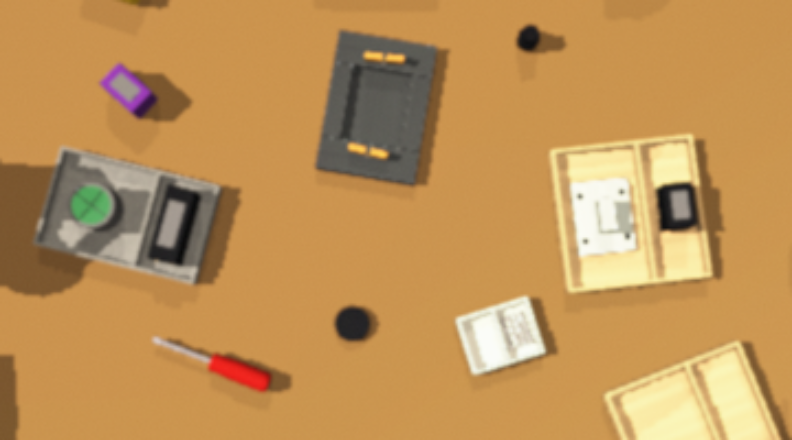

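The crop shows each part in its right bay: prism (93,205), long battery (175,225), plate (605,217), short battery (678,207). Heights are flat on the bay floors, and both buttons are turned aside at (385,57) and (368,151).

```bash
python3 -c "
from bench import ctrl
print(ctrl.close_job())"
```

```text
the job is handed in; nothing more can be done
None
```

Both kits are made up and the job is handed in at about 39 s: all four parts are flat on the floors of their bays, both brass buttons are turned aside along the plate's edge, and the robot is touching nothing.

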